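# Shut and latch the gate of the spray-can cage

## Task

Shut the mesh gate of the spray-can cage and latch it: lift the latch bar over the striker, press the gate home against its rubber stop and, still pressing, let the bar down fully into the catch, so that the gate stays shut by itself. Feel your way: the bar may not be rammed, slammed or pressed on the catch with more than 20 N. Leave the other things on the bench alone and let go at the end.

Things in the scene. Friction and masses are not known exactly. Their poses are not given: they have to be found in the camera images.
- cage: White mesh cage bolted to the bench, 245 mm deep, 320 wide, 230 high; roof and header over the gate are solid. Origin at bench level under the middle of the gateway, z up; -x points out of it (the gate opens that way), -y along the shut gate to the latch post. The gate's vertical hinge axis is at x 0, y +150 mm. At angle a the leaf points along (-sin a, -cos a) in x, y.
- post: The cage's latch post, fixed, with the catch on its front at bar height: a grey steel U-shaped bracket, open upwards, whose outer arm is the striker and whose inner arm the back plate. Post 40 mm wide, front face at x = +2 mm, 230 mm high. Same origin and axes as cage.
- catch_mark (a point): Nominal middle of the catch slot's floor (fixed mark on the post, axes of cage, at x -12, y -142, z 160 mm). The real catch is packed and slotted: it sits anywhere from 2 mm farther out (-x) to 6 mm farther in, and up to 3 mm higher or lower, than this mark, unread. Slot 11 mm wide in x: back plate 54 mm high on the post side, striker on the outer side.
- striker_mark (a point): Nominal top of the striker (fixed mark, x -20.5, y -142, z 186 mm in cage), with the same unread setting. The striker is the catch's square-fronted upright steel lip, 6 mm thick in x, 26 mm wide in y, 26 mm above the catch floor, 21 mm above the underside of the bar at rest. Pushing the bar at its front does not raise the bar.
- stop_tip (a point): Face of the rubber stop on the cage's sill, behind the gate's free stile (x +14, y -104, z 100 mm in cage). The gate meets it at gate = about 0.031; it pushes back about 1.1 N per mm. To bring the bar past the striker takes 7 to 17 N at the grip by the setting; 19 N does it at any setting and is still gentle enough. It throws the gate out if the bar is not caught.
- gate (a joint): Gate opening in rad: 0 in the plane of the gateway, growing as it swings out; down to -0.03 against the stop. Latched it reads -0.016 to 0.013; the bar meets the striker's front at 0.032 to 0.06 and has passed it below -0.016 to 0.012, by the setting. Leaf 264 mm wide, 207 high, 1.1 kg; stays where it is left (friction 0.12 N m).
- latch_bar (a joint): Lift of the latch bar in rad about its pivot on the gate's face (horizontal axis square to the gate). 0: level, on its guide staple's lower arm; 0.15: at the upper arm. Down in the catch 0; clears the striker above 0.11 at any setting; lying on the striker 0.075 to 0.105. Falls by its weight (0.3 to 0.55 kg) unless side load holds it by friction.
- grip (a point): Middle of the bar's upright steel hand grip: round, 20 mm diameter, 54 mm long (27 above and below this point; 238 to 292 mm above the bench, bar down), clear of the cage, on a 12 mm stem. 200 mm from the hinge axis along the leaf, 12 mm out of it, 140 mm from the pivot. 90 mm above the pivot's height, so it leans and moves to the hinge side as it rises: 9 mm that way, 15 mm up at 0.11 rad.
- bar_over_catch (a point): Underside of the latch bar where it crosses the catch, middle of its thickness. Flat dark steel bar, 8 mm thick, 20 high, 285 long, outside the gate's face; with the gate at 0 it fills x = -8 to -16 mm of cage, underside at z 165 mm when level. 292 mm from the hinge axis, 232 mm from the pivot (itself 60 mm from the hinge axis, z 175 mm).
- spray_can: Loose spray can standing on the bench, 65 mm in diameter, 184 mm high; origin under its centre. A bystander.
- hammer: Hammer lying on the bench; origin under its middle. A bystander.
- plug: Loose plastic pipe plug, 44 mm in diameter, 30 mm high; origin under its centre. A bystander.

How it is judged:
On the way:
1. the bar is held up over the striker with the gate pressed in to the catch (value of joint latch_bar above 0.07 rad and value of joint gate below 0.02 rad), for 0.1 s.
At the end, for the whole second after the job is handed in: The gate is shut (joint gate below 0.021 rad) and stays so by itself, with the latch bar fully down in the catch behind the striker (joint latch_bar below 0.02 rad), not on top of the striker nor in front of it (value of joint gate below 0.021 rad and value of joint latch_bar below 0.02 rad); the robot touches nothing.
It fails at once if the latch bar presses on the catch or its post with more than 20 N (contact force between cage and post above 20 N).
It fails at once if the spray can, the hammer or the plug is moved by more than 15 mm (distance of any of spray_can, hammer, plug from where it was at the start of the episode above 0.015 m).
It also fails if it takes over 70 s, if anything falls off the work surface, if the arm or the gripper's body presses on something with over 40 N, if the wrist force passes 120 N, or if a joint passes its speed limit or range.

## Robot

A 6-joint arm with a two-finger parallel gripper is mounted at the origin on the work surface. World frame = base frame: x ahead of the robot, y to its left, z up, the work surface at z = 0. Lengths are in m, angles in rad, forces in N, time in s.
With the tool pointing down it reaches from about 0.375 to 0.9 m from the base axis. Payload 3.1 kg.
Tool frame: the origin (TCP) lies on the centre line of the jaws, within the pads' length; the fingertips stand 8 mm ahead of it and the grasp point (between the pads) lies 11 mm behind it; z points along the fingers, y is the line along which they close (so a half turn about z gives the same grasp; the last joint's range is limited). The gripper opens to 87 mm and grips with 3 to 60 N. Pads are 19 mm wide; open, the fingers measure 117 mm over their backs; the gripper's body (75 mm by 190 mm) begins 51 mm behind the grasp point.
Start: joints at [1.024, 0.527, 1.433, -0, 1.181, -0.178], TCP at [0.225, 0.583, 0.231] pointing down, gripper open.
Joint ranges: [-3.08, 3.08], [-0.75, 2.2], [0.22, 2.44], [-1.43, 4.57], [0, 2.65], [-2.85, 2.85]. Speed limits (rad/s): [2.79, 2.79, 3.14, 3.14, 3.14, 3.14].

## Interface

Orientations are given as a unit quaternion [x, y, z, w].
In Python, from rig import robot gives the robot as it stands. The module is installed in compiled form; this text tells all that it offers.
- The arm moves only by the tool send_rows, never from a script. Its argument "increments" is one flat list of numbers, 7 for each row, row after row: the turn, a rotation vector about the world's x, y, z in rad, then the shift along the world's x, y, z in cm, then the opening, from 0 (shut) to 1 (fully open). A call has 1 to 20 rows; each row shifts and turns the commanded pose from where the row before left it; what a row does not reach is not made up. A row lasts 1/12 s, in which the tool goes at most 41.7 mm and 7.16 degrees, less where a joint would pass 70% of its speed; a pose out of reach is approached as far as the arm can. A call is refused whole if a number of a shift passes 4.17 or a number of a turn 0.125, either way. A call with a gripper value outside its range is refused whole. The fingers move at their own pace and stop on an object; "newtons" is the grip in N (left out, the last holds). Time passes only in rows, so rows that do not move let the fingers close. It gives the time, the measured TCP pose, the force, the opening and the grip force at its end, in the units of the state.
- robot.get_obs(): the state, without advancing time (a new reading comes with each control period).
- robot.camera(name): name is "side" or "top" or "wrist"; returns a dict with "image" (480x640x3 uint8, red, green, blue), "range_z" (480x640 float32, m along the optical axis (not along the pixel's ray), 0 where there is no reading), "fx", "fy", "cx", "cy" (pixels), "dist_coeffs" ([k1, k2, p1, p2, k3] as OpenCV has them; the pictures are not rectified), "R" (3x3) and "t" (3): a world point X has camera coordinates R X + t. Camera axes: x right, y down, z forward; pixel columns grow to the right and rows downward; lengths in m; the calibration is good to about 2 mm. A picture is of the moment at which its call begins.
- robot.hand_in(): hands the job in; it is judged then, once.
The state is a dict: "time": time; "q": joint angles; "joint_velocities": joint speeds; "joint_torque": joint torques, N m; "position": TCP position; "tool_rot": TCP orientation; "ft_force": force on the tool from outside, world axes, zero at the start; "moment": the same for the moment, N m; "grip_width": finger opening in m; "grip_force": force on a finger pad.
Only numpy, scipy, OpenCV 4.12 (cv2) and the standard library are available. Lean on these libraries where they do the work, as an engineer would, in place of code of your own. Each camera call takes 0.05 s, during which the arm holds its last target. There are 200 camera calls.

## Working session

There is one attempt and no reset: what is moved stays moved. The work goes in short steps, Python scripts to look and compute and a tool call to move; the robot and the scene stay as the last step left them, time stands still between calls to the robot, and variables do not carry over. Pictures are saved under pics/ and viewed, at most 10 in all, crops included, and the job is handed in when it is done.

Besides the shell and the picture viewer there is one more tool, called after "Emit:" as name(argument=value, ...), one argument or row to a line, values as JSON. send_rows: Moves the arm, as the interface text tells. Its arguments: {"type":"object","properties":{"increments":{"type":"array"},"newtons":{"type":"number"}},"required":["increments"]}

```bash
mkdir -p pics; cat > h.py <<'E'
from rig import robot
import numpy as np, cv2
def cam(n):
    c=robot.camera(n); return c
def cloud(c):
    v,u=np.mgrid[0:480,0:640]
    K=np.array([[c['fx'],0,c['cx']],[0,c['fy'],c['cy']],[0,0,1.]])
    p=cv2.undistortPoints(np.stack([u,v],-1).reshape(-1,1,2).astype(float),K,np.array(c['dist_coeffs'],float)).reshape(480,640,2)
    z=c['range_z'].astype(float)
    P=np.dstack([p*z[...,None],z])
    W=(P-np.array(c['t']))@np.array(c['R'])
    W[z==0]=np.nan
    return W
E
python3 - <<'E'
from h import *
o=robot.get_obs();print(o)
ims=[]
for n in('side','top'):
    c=cam(n);np.savez('%s0.npz'%n,W=cloud(c),im=c['image'])
    cv2.imwrite('pics/%s0.png'%n,c['image'][...,::-1])
    R=np.array(c['R']);print(n,-R.T@np.array(c['t']),R[2],c['fx'],(c['range_z']>0).mean())
E
```

```text
{'time': 0.0, 'q': array([ 1.02449288e+00,  5.28469481e-01,  1.43389276e+00, -2.42115231e-05,
        1.18139579e+00, -1.78497892e-01]), 'joint_velocities': array([ 0.00019388,  0.00013459, -0.00183695,  0.00018567,  0.00107663,
       -0.00021248]), 'joint_torque': array([ 1.72716004e-04, -4.40037382e+01, -1.76598573e+01,  6.34344388e-02,
        5.81102434e-02, -1.35450655e-04]), 'position': array([0.22433172, 0.58258897, 0.22957262]), 'tool_rot': array([ 1.82863285e-01,  9.83137756e-01, -1.01633399e-03, -3.73366988e-04]), 'ft_force': array([0.09598043, 0.7244639 , 0.09881379]), 'moment': array([0.03554525, 0.03386849, 0.04654397]), 'grip_force': 0.0, 'grip_width': 0.08710315983586957}
side [ 0.4971595  -0.84908259  0.682261  ] [ 0.03033081  0.84636539 -0.53173834] 524.6421447438552 0.9959309895833334
top [ 0.26852907 -0.04468163  1.36696611] [ 0.22349215 -0.02219644 -0.97445296] 559.4651185284145 0.9960416666666667
```

View pics/side0.png

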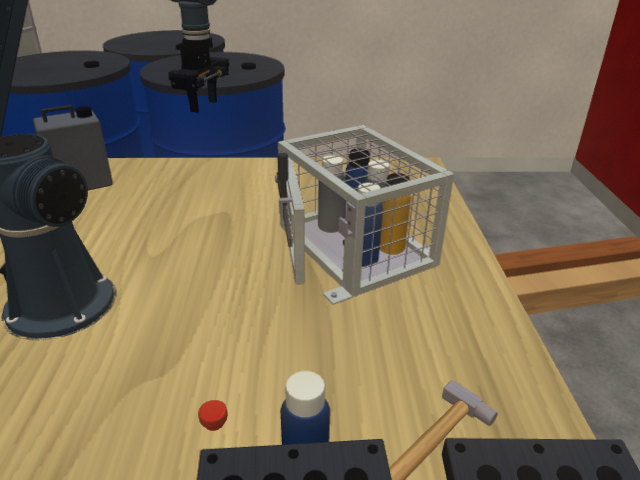

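View pics/top0.png

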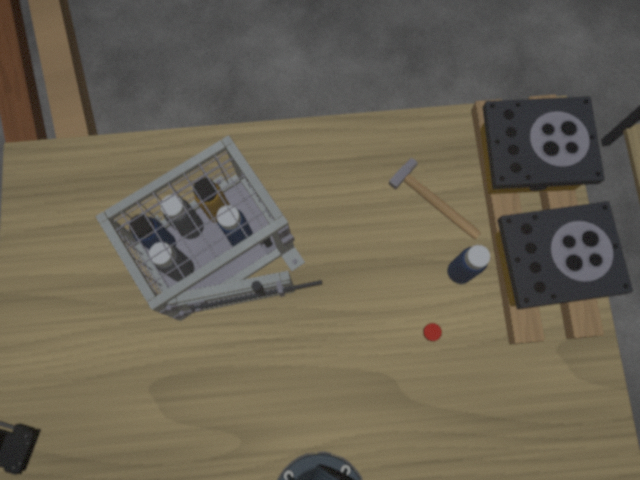

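The side view shows the cage at (280–450, 130–300) with the gate ajar. In the top view the roof corners are near (98,217), (230,138), (290,225) and (155,308), the bar tip is at (320,283) and the grip near (258,287). The hammer, can and plug are well to the right.

```bash
python3 - <<'E'
from h import *
for n in('top','side'):
    d=np.load(n+'0.npz');W=d['W'];im=d['im']
    x,y,z=W[...,0],W[...,1],W[...,2]
    reg=(x>.25)&(x<.85)&(y>-.05)&(y<.6)
    roof=reg&(z>.222)&(z<.237)
    if n=='top':
        r=cv2.minAreaRect(W[roof][:,:2].astype(np.float32)*1000);print('roof',roof.sum(),r,cv2.boxPoints(r))
    up=reg&(z>.242)&(z<.32)
    P=W[up];print(n,'up',len(P),P.min(0),P.max(0),np.median(P,0))
    v,u=np.where(up);print('px',u.min(),u.max(),v.min(),v.max())
    t=P[P[:,2]>.285];print('top disc',len(t),t.mean(0))
    # bar: dark pts z .16-.2
    s=im.astype(int).sum(-1)
    b=reg&(z>.17)&(z<.2)&(s<270);Q=W[b]
    if n=='top':
        for p in (Q[np.argsort(Q[:,1])][::max(1,len(Q)//25)]):print(p.round(4))
E
```

```text
roof 6386 ((574.1931762695312, 186.26324462890625), (353.4106140136719, 333.04705810546875), 28.702495574951172) [[339.2256   247.46046 ]
 [499.17535  -44.663544]
 [809.16077  125.066025]
 [649.211    417.19003 ]]
top up 125 [0.44793517 0.06793215 0.2420602 ] [0.46721346 0.08735812 0.29899219] [0.45509755 0.07594587 0.29099237]
px 251 263 281 294
top disc 84 [0.457453  0.0772757 0.292062 ]
[ 0.4757 -0.0497  0.1854]
[ 0.4703 -0.017   0.1834]
[0.4681 0.011  0.1859]
[0.5652 0.0235 0.1811]
[0.4513 0.0412 0.1714]
[0.4683 0.0676 0.1756]
[0.4572 0.1036 0.1848]
[0.6166 0.125  0.1845]
[0.4522 0.1404 0.183 ]
[0.4581 0.1611 0.1847]
[0.7013 0.1734 0.1868]
[0.6993 0.18   0.1873]
[0.7189 0.186  0.1868]
[0.7278 0.1917 0.1897]
[0.6833 0.1969 0.1841]
[0.7098 0.2033 0.1904]
[0.4374 0.2098 0.1796]
[0.4374 0.2277 0.1757]
[0.5578 0.2672 0.1824]
[0.4402 0.2899 0.181 ]
[0.6475 0.3146 0.1845]
[0.6113 0.3234 0.1864]
[0.6498 0.3306 0.1891]
[0.6514 0.3378 0.1936]
[0.6374 0.3458 0.1897]
[0.6458 0.3911 0.1905]
side up 307 [0.25017747 0.06542689 0.2420821 ] [0.46877388 0.59477984 0.31153854] [0.45817369 0.07255036 0.27172077]
px 209 288 73 180
top disc 87 [0.4011316  0.21993242 0.29559846]
```

```bash
python3 - <<'E'
from h import *
d=np.load('top0.npz');W=d['W'];x,y,z=W[...,0],W[...,1],W[...,2]
m=((abs(z-.23)<.006)&(x>.25)&(x<.85)&(y>-.05)&(y<.6)).astype(np.uint8)
n,l,s,c=cv2.connectedComponentsWithStats(cv2.morphologyEx(m,cv2.MORPH_OPEN,np.ones((3,3))))
k=1+np.argsort(-s[1:,4])[:4];print(s[k])
P=W[l==k[0]]
r=cv2.minAreaRect(P[:,:2].astype(np.float32)*1000);print(r);B=cv2.boxPoints(r);print(B)
# front edge fit: project to rect axes and take percentiles
a=np.deg2rad(r[2])
for da in np.deg2rad([-2,-1,0,1,2]):
    e=np.array([np.cos(a+da),np.sin(a+da)]);f=np.array([-e[1],e[0]])
    u=P[:,:2]@e;v=P[:,:2]@f
    print(np.rad2deg(a+da),np.percentile(u,[0.5,2,98,99.5]).round(4),np.percentile(v,[.5,2,98,99.5]).round(4),np.histogram(u,bins=np.arange(u.min(),u.max()+.01,.01))[0])
E
```

```text
[[  97  136  191  174 4695]]
((622.4990234375, 212.48895263671875), (243.55368041992188, 332.6575927734375), 28.727169036865234)
[[435.76654  299.815   ]
 [595.65485    8.101429]
 [809.2315   125.1629  ]
 [649.3432   416.87646 ]]
26.727169036865234 [0.5271 0.5296 0.7702 0.7733] [-0.2577 -0.2548  0.0734  0.0764] [393 754 472  92  92  89  84  94  83  85  84  84  93  86  86  88  85  85
  78  87  77  83 427 675 332   7]
27.72716903686523 [0.5275 0.5293 0.7676 0.7698] [-0.2677 -0.2657  0.0618  0.064 ] [598 732 315  92  85  88  92  88  81  91  83  84  91  89  84  92  81  80
  87  79  81  83 589 648 182]
28.727169036865234 [0.5273 0.528  0.7655 0.7672] [-0.2784 -0.2768  0.0506  0.0522] [758 729 172 100  83  86  93  83  82  91  82  87  91  86  86  88  84  79
  86  80  84  87 702 641  55]
29.727169036865234 [0.5237 0.5254 0.7636 0.7658] [-0.29   -0.2881  0.0395  0.0414] [624 740 282  91  88  85  95  81  88  88  86  86  91  84  90  83  80  84
  83  78  85  88 604 663 148]
30.727169036865234 [0.5194 0.522  0.7624 0.7655] [-0.3024 -0.2995  0.0287  0.0314] [401 763 452  93  94  80  96  81  92  84  88  83  89  88  86  87  85  79
  82  85  83  86 435 667 333   3]
```

Emit:
send_rows(
  increments=[0,0,0,0,0,4.1,1,0,0,0,0,0,4.1,1,0,0,0,0,0,4.1,1,0,0,-0.0675,1.46,-3.16,0,1,0,0,-0.0675,1.46,-3.16,0,1,0,0,-0.0675,1.46,-3.16,0,1,0,0,-0.0675,1.46,-3.16,0,1,0,0,-0.0675,1.46,-3.16,0,1,0,0,-0.0675,1.46,-3.16,0,1,0,0,-0.0675,1.46,-3.16,0,1,0,0,-0.0675,1.46,-3.16,0,1,0,0,-0.0675,1.46,-3.16,0,1,0,0,-0.0675,1.46,-3.16,0,1,0,0,-0.0675,1.46,-3.16,0,1,0,0,-0.0675,1.46,-3.16,0,1,0,0,-0.0675,1.46,-3.16,0,1,0,0,-0.0675,1.46,-3.16,0,1,0,0,-0.0675,1.46,-3.16,0,1,0,0,-0.0675,1.46,-3.16,0,1,0,0,0,0,0,0,1],
)

```text
time: 1.77
position: [0.4611, 0.0725, 0.3533]
tool_rot: [0.665, 0.747, -0.001, 0.002]
ft_force: [0.7, 0.3, 0.8]
grip_width: 0.087
grip_force: 0.0
```

```bash
python3 - <<'E'
from h import *
from scipy.spatial.transform import Rotation as R
o=robot.get_obs();print(o['time'],o['position'],R.from_quat(o['tool_rot']).as_matrix().round(3),o['ft_force'])
c=cam('wrist');W=cloud(c);cv2.imwrite('pics/w1.png',c['image'][...,::-1])
x,y,z=W[...,0],W[...,1],W[...,2]
m=(z>.24)&(z<.31)&(np.hypot(x-.458,y-.077)<.04)
P=W[m];print(len(P),P.min(0),P.max(0));t=P[P[:,2]>.286];print(len(t),t.mean(0),t.min(0),t.max(0), (t.min(0)+t.max(0))/2)
E
```

```text
1.7667 [0.46113393 0.07248353 0.35332186] [[-0.115  0.993  0.002]
 [ 0.993  0.115 -0.003]
 [-0.003  0.002 -1.   ]] [0.69995833 0.32418501 0.77808938]
1119 [0.44798129 0.07093778 0.24054194] [0.46776111 0.08997114 0.29291231]
758 [0.45778914 0.08079814 0.29066254] [0.44798129 0.07093778 0.2863408 ] [0.46754393 0.0897728  0.29291231] [0.45776261 0.08035529 0.28962656]
```

View pics/w1.png

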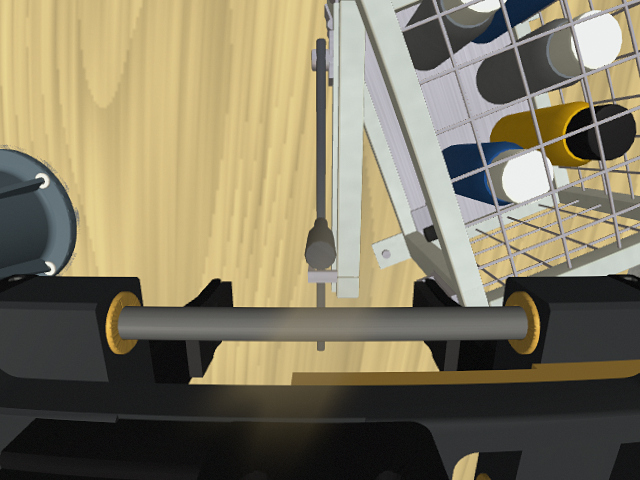

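The wrist view shows the grip at (320,245) between the open fingers, with the leaf square to the closing line. The grip measures (0.458, 0.080), top at 0.292, which matches the given sizes.

Emit:
send_rows(
  increments=[0,0,0,-0.33,0.78,0,1,0,0,0,0,0,-2.5,1,0,0,0,0,0,-2.5,1,0,0,0,0,0,-2.5,1,0,0,0,0,0,-2,1,0,0,0,0,0,0,1,0,0,0,0,0,0,0.2,0,0,0,0,0,0,0.2,0,0,0,0,0,0,0.1,0,0,0,0,0,0,0.1,0,0,0,0,0,0,0.1,0,0,0,0,0,0,0.1],
  newtons=30,
)

```text
time: 2.82
position: [0.4554, 0.0854, 0.2593]
tool_rot: [0.662, 0.749, 0.001, 0.001]
ft_force: [-0.8, -0.1, -0.4]
grip_width: 0.0549
grip_force: 0.0
```

Emit:
send_rows(
  increments=[0,0,0,0,0,0,0.1,0,0,0,0,0,0,0.1,0,0,0,0,0,0,0.1,0,0,0,0,0,0,0.1,0,0,0,0,0,0,0.1,0,0,0,0,0,0,0.1],
)

```text
time: 3.32
position: [0.4552, 0.0854, 0.2586]
tool_rot: [0.662, 0.749, 0.0, 0.0]
ft_force: [0.9, 1.2, 0.5]
grip_width: 0.0191
grip_force: 30.0
```

```bash
cat >> h.py <<'E'
PSI=np.deg2rad(28.73); H=np.array([.445,.2806])
def grasp(a,b,zo=.0046):
    w=PSI-np.pi/2-a; l=np.array([np.cos(w),np.sin(w)]); n=np.array([l[1],-l[0]]) # outward
    A,Z=.14,.09+zo
    al=.06+A*np.cos(b)-Z*np.sin(b); h=Z*np.cos(b)+A*np.sin(b)
    g=np.array([*(H+l*al+n*.012),.175+h])
    up=np.array([*(-l*np.sin(b)),np.cos(b)])
    return g-up*.011, np.array([l[1],-l[0],0])  # TCP, axis of tilt
E
python3 - <<'E'
from h import *
def seq(L):
    for (a,b),(c,d) in zip(L,L[1:]):
        p,_=grasp(a,b);q,ax=grasp(c,d)
        print((c,d),'turn',(ax*(d-b)+[0,0,a-c]).round(4),'cm',((q-p)*100).round(3))
print(grasp(.384,0),robot.get_obs()['position'])
seq([(a,0) for a in np.linspace(.384,.104,8)])
seq([(.104,b) for b in np.linspace(0,.135,6)])
seq([(a,.135) for a in (.104,.08,.06,.04,.03,.02,.01,0,-.01,-.02,-.03)])
E
```

```text
(array([0.45651532, 0.08057151, 0.2586    ]), array([-0.99311265, -0.11716337,  0.        ])) [0.45518583 0.0854097  0.25858672]
(np.float64(0.34400000000000003), 0) turn [0.   0.   0.04] cm [0.799 0.062 0.   ]
(np.float64(0.304), 0) turn [0.   0.   0.04] cm [0.796 0.094 0.   ]
(np.float64(0.264), 0) turn [0.   0.   0.04] cm [0.791 0.126 0.   ]
(np.float64(0.224), 0) turn [0.   0.   0.04] cm [0.786 0.157 0.   ]
(np.float64(0.184), 0) turn [0.   0.   0.04] cm [0.779 0.189 0.   ]
(np.float64(0.14400000000000002), 0) turn [0.   0.   0.04] cm [0.771 0.22  0.   ]
(np.float64(0.104), 0) turn [0.   0.   0.04] cm [0.761 0.25  0.   ]
(0.104, np.float64(0.027000000000000003)) turn [-0.0249 -0.0105  0.    ] cm [-0.089  0.213  0.375]
(0.104, np.float64(0.054000000000000006)) turn [-0.0249 -0.0105  0.    ] cm [-0.093  0.222  0.369]
(0.104, np.float64(0.08100000000000002)) turn [-0.0249 -0.0105  0.    ] cm [-0.097  0.231  0.362]
(0.104, np.float64(0.10800000000000001)) turn [-0.0249 -0.0105  0.    ] cm [-0.101  0.24   0.355]
(0.104, np.float64(0.135)) turn [-0.0249 -0.0105  0.    ] cm [-0.104  0.249  0.348]
(0.08, 0.135) turn [0.    0.    0.024] cm [0.424 0.153 0.   ]
(0.06, 0.135) turn [0.   0.   0.02] cm [0.351 0.135 0.   ]
(0.04, 0.135) turn [0.   0.   0.02] cm [0.348 0.142 0.   ]
(0.03, 0.135) turn [0.   0.   0.01] cm [0.173 0.074 0.   ]
(0.02, 0.135) turn [0.   0.   0.01] cm [0.172 0.075 0.   ]
(0.01, 0.135) turn [0.   0.   0.01] cm [0.171 0.077 0.   ]
(0, 0.135) turn [0.   0.   0.01] cm [0.171 0.079 0.   ]
(-0.01, 0.135) turn [0.   0.   0.01] cm [0.17 0.08 0.  ]
(-0.02, 0.135) turn [0.   0.   0.01] cm [0.169 0.082 0.   ]
(-0.03, 0.135) turn [0.   0.   0.01] cm [0.168 0.084 0.   ]
```

Emit:
send_rows(
  increments=[0,0,0.02,0.4,0.03,0,0.1,0,0,0.02,0.4,0.03,0,0.1,0,0,0.04,0.8,0.09,0,0.1,0,0,0.04,0.79,0.13,0,0.1,0,0,0.04,0.79,0.16,0,0.1,0,0,0.04,0.78,0.19,0,0.1,0,0,0.04,0.77,0.22,0,0.1,0,0,0.02,0.38,0.12,0,0.1,0,0,0.02,0.38,0.13,0,0.1,0,0,0,0,0,0,0.1,0,0,0,0,0,0,0.1],
)

```text
time: 4.23
position: [0.5106, 0.0957, 0.2586]
tool_rot: [0.551, 0.834, -0.0, 0.001]
ft_force: [1.4, -4.6, 0.9]
grip_width: 0.0192
grip_force: 30.0
```

```bash
python3 - <<'E'
from h import *
print(grasp(.104,0))
c=cam('top');W=cloud(c);im=c['image'];np.savez('top1.npz',W=W,im=im)
cv2.imwrite('pics/t1.png',cv2.resize(im[200:330,130:340,::-1],None,fx=3.5,fy=3.5,interpolation=cv2.INTER_CUBIC))
E
```

```text
(array([0.51134587, 0.09154385, 0.2586    ]), array([-0.92205756, -0.38705279,  0.        ]))
```

View pics/t1.png

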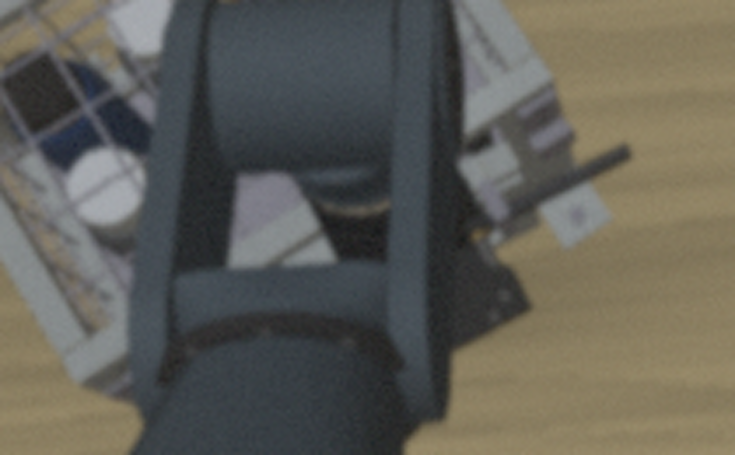

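The picture shows the bar tip at (630,152), just in front of the catch bracket at (550,110–135). Now lifting.

Emit:
send_rows(
  increments=[-0.0125,-0.005,0,-0.03,0.05,0.19,0.1,-0.0125,-0.005,0,-0.03,0.07,0.19,0.1,-0.0125,-0.005,0,-0.04,0.09,0.19,0.1,-0.0125,-0.005,0,-0.04,0.1,0.19,0.1,-0.0125,-0.005,0,-0.04,0.1,0.18,0.1,-0.0125,-0.005,0,-0.05,0.11,0.18,0.1,-0.0125,-0.005,0,-0.05,0.11,0.18,0.1,-0.0125,-0.005,0,-0.05,0.11,0.18,0.1,-0.0125,-0.005,0,-0.05,0.11,0.18,0.1,0,0,0,0,0,0,0.1,0,0,0,0,0,0,0.1],
)

```text
time: 5.2
position: [0.5052, 0.1057, 0.2746]
tool_rot: [0.55, 0.833, -0.035, 0.049]
ft_force: [0.1, 1.6, -6.1]
grip_width: 0.0196
grip_force: 30.0
```

Emit:
send_rows(
  increments=[-0.006,-0.0025,0,-0.02,0.05,0.09,0.1,-0.006,-0.0025,0,-0.02,0.05,0.09,0.1,0,0,0,0,0,0,0.1,0,0,0,0,0,0,0.1],
)

```text
time: 5.53
position: [0.5046, 0.1067, 0.2761]
tool_rot: [0.55, 0.832, -0.038, 0.054]
ft_force: [-1.6, 4.2, -9.3]
grip_width: 0.0193
grip_force: 30.0
```

```bash
python3 - <<'E'
from h import *
print(grasp(.104,.13)[0])
c=cam('side');W=cloud(c);im=c['image']
cv2.imwrite('pics/s2.png',cv2.resize(im[120:300,230:470,::-1],None,fx=3.3,fy=3.3,interpolation=cv2.INTER_CUBIC))
E
```

```text
[0.50669398 0.10262583 0.27604335]
```

View pics/s2.png

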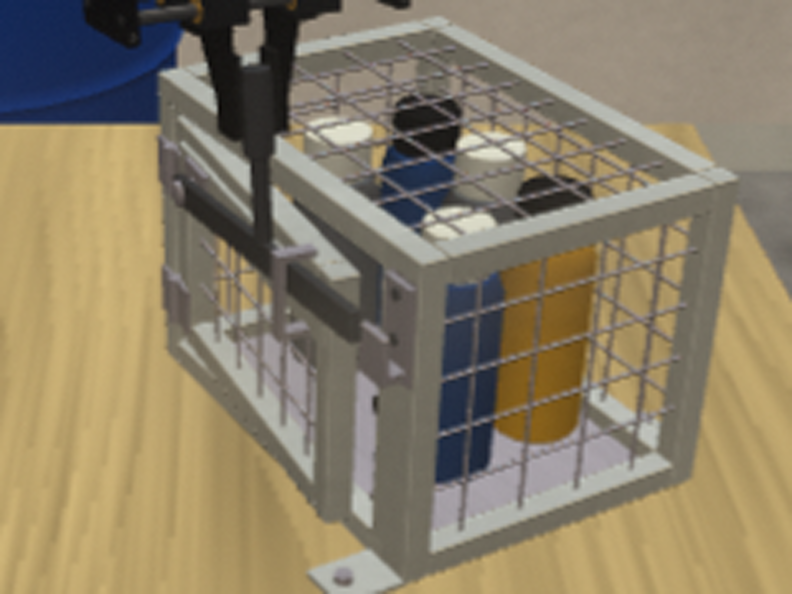

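The bar is up near the upper staple arm at (285,255), with its end at (345,320) in front of the bracket at (390,330). Swinging in gently.

Emit:
send_rows(
  increments=[0,0,0.012,0.21,0.08,0,0.1,0,0,0.012,0.21,0.08,0,0.1,0,0,0.01,0.175,0.067,0,0.1,0,0,0.01,0.175,0.067,0,0.1,0,0,0.01,0.175,0.07,0,0.1,0,0,0.01,0.175,0.07,0,0.1,0,0,0,0,0,0,0.1,0,0,0,0,0,0,0.1],
)

```text
time: 6.25
position: [0.5159, 0.1108, 0.276]
tool_rot: [0.523, 0.85, -0.036, 0.055]
ft_force: [-1.5, 5.1, -9.4]
grip_width: 0.0195
grip_force: 30.0
```

Emit:
send_rows(
  increments=[0,0,0.01,0.17,0.075,0,0.1,0,0,0.01,0.17,0.075,0,0.1,0,0,0,0,0,0,0.1,0,0,0,0,0,0,0.1],
)

```text
time: 6.58
position: [0.5194, 0.1123, 0.2761]
tool_rot: [0.515, 0.855, -0.036, 0.055]
ft_force: [-1.5, 4.7, -9.7]
grip_width: 0.0194
grip_force: 30.0
```

Emit:
send_rows(
  increments=[0,0,0.01,0.17,0.075,0,0.1,0,0,0,0,0,0,0.1,0,0,0,0,0,0,0.1],
)

```text
time: 6.83
position: [0.5203, 0.1126, 0.276]
tool_rot: [0.51, 0.857, -0.037, 0.055]
ft_force: [-4.4, 3.3, -9.0]
grip_width: 0.0192
grip_force: 30.0
```

Emit:
send_rows(
  increments=[0,0,0.01,0.17,0.075,0,0.1,0,0,0,0,0,0,0.1,0,0,0,0,0,0,0.1],
)

```text
time: 7.08
position: [0.5213, 0.1129, 0.2759]
tool_rot: [0.506, 0.86, -0.037, 0.054]
ft_force: [-5.8, 1.9, -8.0]
grip_width: 0.0196
grip_force: 30.0
```

Emit:
send_rows(
  increments=[0,0,0.006,0.17,0.09,0,0.1,0,0,0.006,0.17,0.09,0,0.1,0,0,0,0,0,0,0.1,0,0,0,0,0,0,0.1],
)

```text
time: 7.42
position: [0.5232, 0.1136, 0.2757]
tool_rot: [0.501, 0.863, -0.039, 0.054]
ft_force: [-8.2, -2.0, -6.5]
grip_width: 0.0191
grip_force: 30.1
```

Emit:
send_rows(
  increments=[0,0,0.005,0.17,0.09,0,0.1,0,0,0,0,0,0,0.1,0,0,0,0,0,0,0.1],
)

```text
time: 7.67
position: [0.5241, 0.114, 0.2755]
tool_rot: [0.499, 0.864, -0.039, 0.053]
ft_force: [-9.8, -2.7, -6.7]
grip_width: 0.0194
grip_force: 30.1
```

Emit:
send_rows(
  increments=[0,0,0.005,0.17,0.09,0,0.1,0,0,0,0,0,0,0.1,0,0,0,0,0,0,0.1],
)

```text
time: 7.92
position: [0.525, 0.1143, 0.2754]
tool_rot: [0.497, 0.865, -0.04, 0.053]
ft_force: [-11.6, -4.9, -5.3]
grip_width: 0.0193
grip_force: 30.2
```

Emit:
send_rows(
  increments=[0,0,0.005,0.17,0.09,0.05,0.1,0,0,0,0,0,0,0.1,0,0,0,0,0,0,0.1],
)

```text
time: 8.17
position: [0.5257, 0.1147, 0.2756]
tool_rot: [0.495, 0.867, -0.041, 0.052]
ft_force: [-14.0, -5.9, -5.6]
grip_width: 0.0192
grip_force: 30.2
```

Emit:
send_rows(
  increments=[0,0,0.004,0.13,0.07,0,0.1,0,0,0,0,0,0,0.1,0,0,0,0,0,0,0.1],
)

```text
time: 8.42
position: [0.5264, 0.115, 0.2754]
tool_rot: [0.493, 0.868, -0.042, 0.052]
ft_force: [-15.9, -6.0, -4.0]
grip_width: 0.0194
grip_force: 30.3
```

Emit:
send_rows(
  increments=[0,0,0.003,0.09,0.05,0,0.1,0,0,0,0,0,0,0.1,0,0,0,0,0,0,0.1],
)

```text
time: 8.67
position: [0.5268, 0.1151, 0.2754]
tool_rot: [0.491, 0.868, -0.042, 0.051]
ft_force: [-15.5, -7.4, -3.9]
grip_width: 0.0193
grip_force: 30.3
```

Emit:
send_rows(
  increments=[0.012,0.0065,0,0.06,-0.11,-0.19,0.1,0.012,0.0065,0,0.06,-0.11,-0.19,0.1,0,0,0,0,0,0,0.1],
)

```text
time: 8.92
position: [0.5284, 0.1124, 0.2716]
tool_rot: [0.492, 0.869, -0.035, 0.04]
ft_force: [-15.5, -8.3, -2.8]
grip_width: 0.0194
grip_force: 30.3
```

Emit:
send_rows(
  increments=[0.012,0.0065,0,0.06,-0.11,-0.18,0.1,0.012,0.0065,0,0.06,-0.1,-0.18,0.1,0,0,0,0,0,0,0.1],
)

```text
time: 9.17
position: [0.5297, 0.1102, 0.2681]
tool_rot: [0.492, 0.87, -0.028, 0.029]
ft_force: [-15.5, -8.1, -2.6]
grip_width: 0.0193
grip_force: 30.2
```

Emit:
send_rows(
  increments=[0.012,0.0065,0,0.05,-0.1,-0.19,0.1,0.012,0.0065,0,0.05,-0.1,-0.19,0.1,0,0,0,0,0,0,0.1],
)

```text
time: 9.42
position: [0.5311, 0.1081, 0.2646]
tool_rot: [0.492, 0.87, -0.02, 0.017]
ft_force: [-15.0, -8.4, -2.4]
grip_width: 0.0193
grip_force: 30.2
```

Emit:
send_rows(
  increments=[0.012,0.0065,0,0.05,-0.1,-0.19,0.1,0.012,0.0065,0,0.05,-0.1,-0.19,0.1,0,0,0,0,0,0,0.1],
)

```text
time: 9.67
position: [0.5323, 0.106, 0.2609]
tool_rot: [0.492, 0.87, -0.013, 0.006]
ft_force: [-14.7, -9.0, -1.2]
grip_width: 0.0191
grip_force: 30.2
```

Emit:
send_rows(
  increments=[0.006,0.004,0,0.03,-0.05,-0.12,0.1,0,0,0,0.02,-0.03,-0.08,0.1,0,0,0,0,0,0,0.1],
)

```text
time: 9.92
position: [0.5329, 0.1052, 0.2594]
tool_rot: [0.492, 0.87, -0.012, 0.003]
ft_force: [-15.3, -10.8, -0.4]
grip_width: 0.0195
grip_force: 30.2
```

Emit:
send_rows(
  increments=[0,0,0,0,0,-0.12,0.1,0,0,0,0,0,0,0.1,0,0,0,0,0,0,0.1],
)

```text
time: 10.17
position: [0.5332, 0.1049, 0.2588]
tool_rot: [0.492, 0.871, -0.012, 0.004]
ft_force: [-15.4, -12.1, 1.6]
grip_width: 0.0194
grip_force: 30.2
```

Emit:
send_rows(
  increments=[0,0,0,0,0,-0.08,0.1,0,0,0,-0.17,-0.09,0,0.1,0,0,0,-0.17,-0.09,0,0.1,0,0,0,0,0,0,0.1,0,0,0,0,0,0,0.1],
)

```text
time: 10.58
position: [0.5322, 0.1043, 0.2586]
tool_rot: [0.492, 0.87, -0.009, 0.006]
ft_force: [-10.6, -7.5, 1.2]
grip_width: 0.0192
grip_force: 30.0
```

Emit:
send_rows(
  increments=[0,0,0,-0.17,-0.09,0,0.1,0,0,0,-0.17,-0.09,0,0.1,0,0,0,0,0,0,0.1,0,0,0,0,0,0,0.1],
)

```text
time: 10.92
position: [0.5321, 0.1043, 0.2586]
tool_rot: [0.492, 0.87, -0.006, 0.008]
ft_force: [-3.3, -6.0, -3.2]
grip_width: 0.0194
grip_force: 30.0
```

The force dropped while the position held, so the striker has it. Releasing.

Emit:
send_rows(
  increments=[0,0,0,-0.1,-0.05,0,0.1,0,0,0,0,0,0,0.1,0,0,0,0,0,0,0.6,0,0,0,0,0,0,1,0,0,0,0,0,0,1,0,0,0,0,0,0,1,0,0,0,0,0,0,1,0,0,0,0,0,0,1,0,0,0,0,0,0,1,0,0,0,0,0,0,1],
)

```text
time: 11.75
position: [0.5316, 0.1059, 0.2585]
tool_rot: [0.492, 0.87, -0.004, 0.008]
ft_force: [0.3, -0.0, -0.1]
grip_width: 0.0644
grip_force: 0.0
```

Emit:
send_rows(
  increments=[0,0,0,0,0,1,1,0,0,0,0,0,2,1,0,0,0,0,0,3,1,0,0,0,0,0,3,1,0,0,0,0,0,3,1,0,0,0,-4,0,0,1,0,0,0,-4,0,0,1,0,0,0,-4,2,0,1,0,0,0,0,0,0,1,0,0,0,0,0,0,1],
)

```text
time: 12.58
position: [0.4125, 0.125, 0.3796]
tool_rot: [0.492, 0.871, -0.003, 0.009]
ft_force: [0.6, -0.1, 0.1]
grip_width: 0.087
grip_force: 0.0
```

```bash
python3 - <<'E'
from h import *
c=cam('side');im=c['image']
cv2.imwrite('pics/s3.png',cv2.resize(im[120:300,230:470,::-1],None,fx=3.3,fy=3.3,interpolation=cv2.INTER_CUBIC))
for n in ('wrist','side'):
    if n=='wrist': c2=cam(n);W=cloud(c2)
    else: W=cloud(c)
    x,y,z=W[...,0],W[...,1],W[...,2]
    m=(z>.245)&(z<.30)&(np.hypot(x-.532,y-.10)<.03);P=W[m]
    if len(P): print(n,len(P),P[:,2].max(),P[P[:,2]>.284].mean(0))
print(grasp(0,0)[0],robot.get_obs()['position'])
E
```

```text
wrist 211 0.29261151589241474 [0.52832415 0.09473956 0.28943053]
side 251 0.2939858323457008 [0.53504494 0.09355364 0.28974318]
[0.53061381 0.09945289 0.2586    ] [0.41516373 0.12435212 0.37944287]
```

View pics/s3.png

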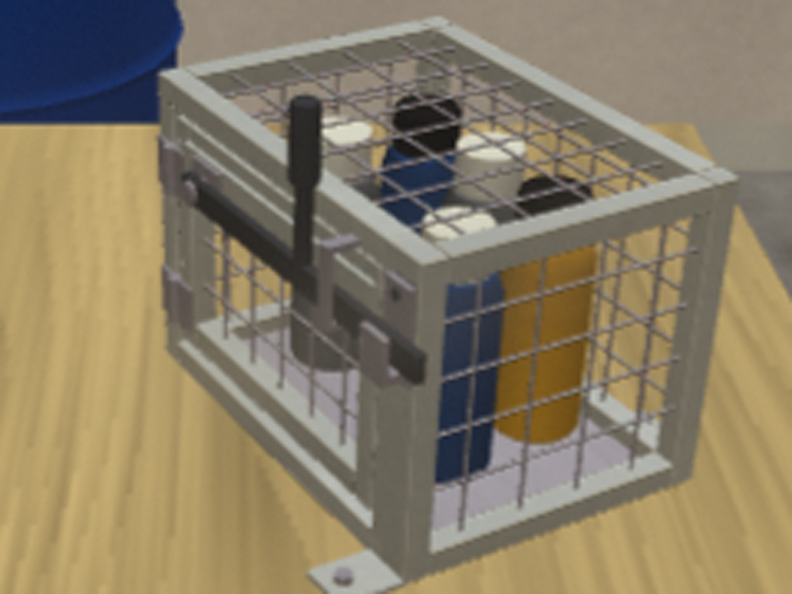

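The gate is shut and the bar runs behind the striker (375,350), down at rest height (grip top at 0.292). The arm is clear.

```bash
python3 -c "
from rig import robot
print(robot.hand_in())"
```

```text
the job is handed in; nothing more can be done
None
```

The gate is shut and held by the latch bar, fully down behind the striker; the gripper has let go, nothing else on the bench was touched, and the job was handed in at about 13 s (no verdict was returned).

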